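# Make up two bangle-carving kits from the jeweller's stock

### The arm

A 6-joint arm with a two-finger parallel gripper is mounted at the origin on the work surface. World frame = base frame: x ahead of the robot, y to its left, z up, the work surface at z = 0. Lengths are in m, angles in rad, forces in N, time in s.
With the tool pointing down it reaches from about 0.3 to 0.875 m from the base axis. Payload 6.4 kg.
Tool frame: the origin (TCP) lies at the very end of the fingers, on their centre line; the grasp point (between the pads) lies 19 mm behind it; z points along the fingers, y is the line along which they close (so a half turn about z gives the same grasp; the last joint's range is limited). The gripper opens to 85 mm and grips with 20 to 120 N. Pads are 22 mm wide; open, the fingers measure 114 mm over their backs; the gripper's body (76 mm by 85 mm) begins 54 mm behind the grasp point. The pads swing forward as they close: fully open they stand 13 mm farther back than shut.
Start: joints at [-1.391, 0.181, 1.607, -0, 1.354, -0.206], TCP at [0.216, -0.533, 0.231] pointing down, gripper open.
Joint ranges: [-2.99, 2.99], [-0.89, 2.07], [0.3, 2.58], [-1.14, 4.28], [0, 2.63], [-3.12, 3.12]. Speed limits (rad/s): [2.57, 2.57, 3.01, 3.14, 3.14, 3.14].

### API

Orientations are given as a unit quaternion [w, x, y, z].
In Python, from bench import * gives the robot as it stands. The module is installed in compiled form; this text tells all that it offers.
- The arm moves only by the tool arm_command, never from a script. Its arguments are lists of equal length, an entry for each row: "dp": the shift along the tool's x, y, z in units of 0.25 m (1.0 is 0.25 m), a list of three; "turn": the turn, a rotation vector about the tool's x, y, z in units of 30 degrees (1.0 is 30 degrees), a list of three; "jaw": the opening, from 0 (shut) to 1 (fully open). A call has 1 to 5 rows; each row is the pose to reach, as a shift and turn from the pose commanded when the call began, along the tool's axes at that moment; what a row does not reach only later rows make up. A row lasts 1/8 s, in which the tool goes at most 62.5 mm and 10.7 degrees, less where a joint would pass 70% of its speed; a pose out of reach is approached as far as the arm can. A call with a number of a shift or a turn outside -1 to 1 is refused whole. A call with a gripper value outside its range is refused whole. The fingers move at their own pace and stop on an object; the grip force is fixed at half the most. Time passes only in rows, so rows that repeat a pose let the fingers close. It gives the time, the measured TCP pose, the force, the opening and the grip force at its end, in the units of the state.
- get_obs(): the state, without advancing time (a new reading comes with each control period).
- camera(name): name is "scene" or "top" or "wrist"; returns the picture (420x560x3 uint8, blue, green, red); there is no depth.
- get_calibration(name): a dict with "camera_matrix" (3x3 intrinsics, pixels), "R" (3x3) and "t" (3): a world point X has camera coordinates R X + t; the wrist camera has in their place "mount" (4x4, takes a point from camera to tool coordinates, whose origin is the TCP and whose axes are the flange's). Camera axes: x right, y down, z forward; pixel columns grow to the right and rows downward; lengths in m; the calibration is good to about 2 mm. A picture is of the moment at which its call begins: read the wrist's pose just before it. get_calibration takes no time and is no camera call.
- hand_in(): hands the job in; it is judged then, once.
The state is a dict: "time_s": time; "q": joint angles; "dq": joint speeds; "joint_efforts": joint torques, N m; "eef_pos": TCP position; "eef_rot": TCP orientation; "wrist_force": force on the tool from outside, world axes, zero at the start; "torque": the same for the moment, N m; "opening": opening from 0.0 (shut) to 1.0 (fully open); "grasp_force": force on a finger pad.
Only numpy, scipy, OpenCV 4.12 (cv2) and the standard library are available. Lean on these libraries where they do the work, as an engineer would, in place of code of your own. Each camera call takes 0.05 s, during which the arm holds its last target. There are 200 camera calls.

### The job

Make up two bangle-carving kits from the stock on the grey pad: put the yellow wax block and the copper bangle into the kraft-card tray, and the green wax block, the silver bangle and the amber bottle with the white cap into the black tray. Everything must rest directly on its tray's floor, blocks and bangles lying flat the same way up as they lay on the bench, the bottle standing upright, nothing piled on anything else. Leave the blue wax block, the green bottle and the sanding block where they are.

Things in the scene. Friction and masses are not known exactly. Their poses are not given: they have to be found in the camera images.
- wax_yellow: Yellow block of carving wax, 60 (x) x 40 (y) x 22 mm (z, high), lying flat, about 55 g. Origin: centre of the underside; x along its length.
- wax_green: Green block of carving wax, 60 (x) x 40 (y) x 22 mm (z, high), lying flat, about 55 g. Origin: centre of the underside; x along its length.
- bangle_copper: Reddish copper bangle: a closed oval band lying flat, open in the middle, 66 mm long (x) x 54 mm wide (y) outside, band 4 mm thick and 14 mm high, about 45 g. Origin: centre of the oval at the underside; x along the long axis of the oval.
- bangle_silver: Silver-grey metal bangle: a closed oval band lying flat, open in the middle, 66 mm long (x) x 54 mm wide (y) outside, band 4 mm thick and 14 mm high, about 45 g. Origin: centre of the oval at the underside; x along the long axis of the oval.
- bottle_amber: A small round amber-brown glass bottle with a white cap, standing upright, 32 mm diameter, 58 mm high with its cap, about 50 g. Its straight full-width body reaches from the table to at least 30 mm up. Origin: centre of the underside, z up the bottle.
- tray_kraft: Light brown kraft-card open kit tray, fixed to the table, empty at the start. Outside 208 (x) x 138 (y) mm, walls 4 mm thick; inside 200 x 130 mm, no dividers. Inner floor 4 mm and wall tops 18 mm above the table. Origin: centre of the underside, on the table; x along the tray's length.
- tray_black: Black plastic open kit tray, fixed to the table, empty at the start. Outside 208 (x) x 138 (y) mm, walls 4 mm thick; inside 200 x 130 mm, no dividers. Inner floor 4 mm and wall tops 18 mm above the table. Origin: centre of the underside, on the table; x along the tray's length.
- wax_blue: Blue block of carving wax, 60 (x) x 40 (y) x 22 mm (z, high), lying flat, about 55 g. Origin: centre of the underside; x along its length. Bystander among the stock: it belongs to no kit and stays where it is.
- bottle_green: A small round green glass bottle with a black cap, standing upright, 32 mm diameter, 58 mm high with its cap, about 50 g. Its straight full-width body reaches from the table to at least 30 mm up. Origin: centre of the underside, z up the bottle. Bystander among the stock: it belongs to no kit and stays where it is.
- sanding_block: Red-brown wooden sanding block, 80 (x) x 30 (y) x 18 mm high. Origin: centre of the underside; x along its length. Bystander among the stock: it belongs to no kit and stays where it is.
Mind the look-alikes: they are no part of the job. There is more than one size of the wax_yellow; the job needs the smallest.

How it is judged:
At the end, for the whole second after the job is handed in: All five things in their own trays: origin inside the walls and under 9 mm above the table (tray floor is at 4 mm), within 0.12 rad of upright as at the start, at rest. Blue wax block, green bottle and sanding block within 20 mm of where they started (x of wax_yellow in the frame of tray_kraft between -0.1 and 0.1 m and y of wax_yellow in the frame of tray_kraft between -0.065 and 0.065 m and z of wax_yellow in the frame of tray_kraft between 0 and 0.009 m and angle between each of wax_yellow, bangle_copper, wax_green, bangle_silver, bottle_amber's own z axis and vertical below 0.12 rad and linear speed of each of wax_yellow, bangle_copper, wax_green, bangle_silver, bottle_amber below 0.02 m/s and angular speed of each of wax_yellow, bangle_copper, wax_green, bangle_silver, bottle_amber below 0.3 rad/s and x of bangle_copper in the frame of tray_kraft between -0.1 and 0.1 m and y of bangle_copper in the frame of tray_kraft between -0.065 and 0.065 m and z of bangle_copper in the frame of tray_kraft between 0 and 0.009 m and x of wax_green in the frame of tray_black between -0.1 and 0.1 m and y of wax_green in the frame of tray_black between -0.065 and 0.065 m and z of wax_green in the frame of tray_black between 0 and 0.009 m and x of bangle_silver in the frame of tray_black between -0.1 and 0.1 m and y of bangle_silver in the frame of tray_black between -0.065 and 0.065 m and z of bangle_silver in the frame of tray_black between 0 and 0.009 m and x of bottle_amber in the frame of tray_black between -0.1 and 0.1 m and y of bottle_amber in the frame of tray_black between -0.065 and 0.065 m and z of bottle_amber in the frame of tray_black between 0 and 0.009 m and distance of each of wax_blue, bottle_green, sanding_block from where it was at the start of the episode below 0.02 m); the robot touches nothing.
It fails at once if the blue wax block is moved by more than 20 mm (distance of wax_blue from where it was at the start of the episode above 0.02 m).
It fails at once if the green bottle is moved by more than 20 mm (distance of bottle_green from where it was at the start of the episode above 0.02 m).
It fails at once if the sanding block is moved by more than 20 mm (distance of sanding_block from where it was at the start of the episode above 0.02 m).
It also fails if it takes over 120 s, if anything falls off the work surface, if the arm or the gripper's body presses on something with over 40 N, if the wrist force passes 120 N, or if a joint passes its speed limit or range.

## Working session

There is one attempt and no reset: what is moved stays moved. The work goes in short steps, Python scripts to look and compute and a tool call to move; the robot and the scene stay as the last step left them, time stands still between calls to the robot, and variables do not carry over. Pictures are saved under pics/ and viewed, at most 14 in all, crops included, and the job is handed in when it is done.

Besides the shell and the picture viewer there is one more tool, called after "Call:" as a command line: name --argument value ..., lists and objects as JSON in quotes. arm_command: Moves the arm, as the interface text tells. Its arguments: {"type":"object","properties":{"dp":{"type":"array"},"turn":{"type":"array"},"jaw":{"type":"array"}},"required":["dp","turn","jaw"]}

```bash
mkdir -p pics; python3 - <<'E'
from bench import *
import cv2
o=get_obs(); print(o)
for n in("top","scene"):
    cv2.imwrite(f"pics/{n}0.png",camera(n)); c=get_calibration(n); print(n,c)
print(get_calibration("wrist"))
E
```

```text
{'time_s': 0.0, 'q': array([-1.39129347e+00,  1.81526409e-01,  1.60797800e+00, -4.07456357e-06,
        1.35379615e+00, -2.06317815e-01]), 'dq': array([-0.00097603, -0.00103033,  0.00170568,  0.00017065,  0.00010952,
       -0.00011379]), 'joint_efforts': array([-1.48017993e-03, -4.44874191e+01, -3.51335120e+01, -5.83077217e-04,
        8.92473880e-03, -5.44016970e-06]), 'eef_pos': array([ 0.21629165, -0.53219128,  0.23040688]), 'eef_rot': array([-8.53898706e-04,  9.81449992e-01,  1.91716417e-01,  9.46000717e-06]), 'wrist_force': array([-0.07451804,  1.23303928, -0.28404658]), 'torque': array([ 0.00886279, -0.01066692,  0.0297026 ]), 'grasp_force': 0.0, 'opening': 1.000993401504818}
top {'camera_matrix': array([[476.06971889,   0.        , 270.4792828 ],
       [  0.        , 476.06971889, 212.14288326],
       [  0.        ,   0.        ,   1.        ]]), 'R': array([[-0.01906044, -0.9996502 ,  0.0183354 ],
       [-0.99589384,  0.01735917, -0.08884884],
       [ 0.08849948, -0.01995361, -0.99587635]]), 't': array([0.001549  , 0.50959666, 1.00661206])}
scene {'camera_matrix': array(
[... 176 characters left out ...]
0.92441939, -0.00707039],
       [ 0.65677891, -0.27627998, -0.70164865],
       [-0.65057103,  0.26290332, -0.71248802]]), 't': array([-0.18023556, -0.29086914,  1.24566952])}
{'camera_matrix': array([[317.23862936,   0.        , 279.44629624],
       [  0.        , 317.23862936, 208.11432354],
       [  0.        ,   0.        ,   1.        ]]), 'mount': array([[ 3.01549138e-04, -9.52414316e-01, -3.04806298e-01,
         7.83337339e-02],
       [ 9.99999855e-01,  4.23373549e-04, -3.33582132e-04,
        -1.64988203e-04],
       [ 4.46755322e-04, -3.04806153e-01,  9.52414305e-01,
        -1.41731421e-01],
       [ 0.00000000e+00,  0.00000000e+00,  0.00000000e+00,
         1.00000000e+00]])}
```

View pics/top0.png

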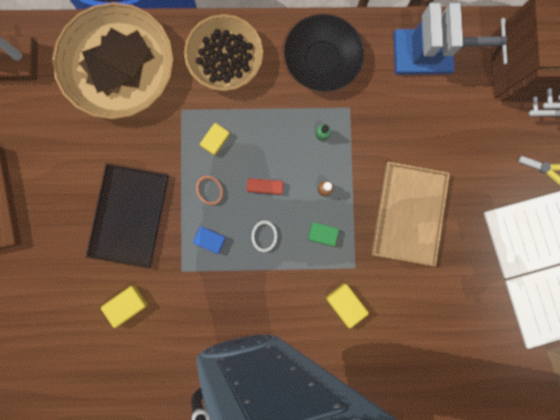

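View pics/scene0.png

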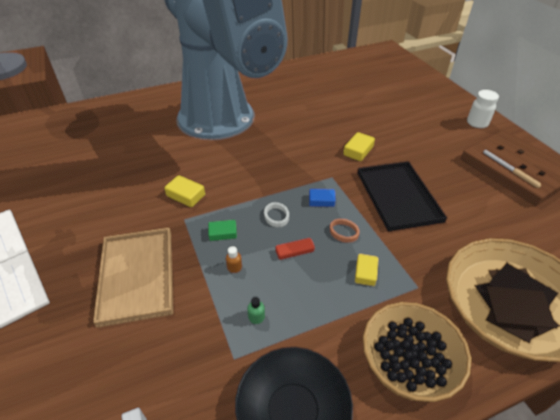

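The top view shows a grey pad at cols 180–355. On it are the small yellow block (214,139), copper bangle (210,190), silver bangle (264,236), green wax block (324,234) and amber bottle (326,187). The bystanders are the blue block (209,240), red sanding block (265,186) and green bottle (323,131). The black tray is at (128,216) and the kraft tray at (411,214). The yellow blocks off the pad, at (125,306) and (348,306), are the larger look-alikes.

```bash
cat > h.py <<'E'
from bench import *
import cv2, numpy as np
def ray(n,px,z):
    c=get_calibration(n); R,t=c["R"],c["t"]
    C=-R.T@t
    px=np.atleast_2d(np.asarray(px,float))
    d=np.c_[px,np.ones(len(px))]@np.linalg.inv(c["camera_matrix"]).T@R
    return C+d*((z-C[2])/d[:,2])[:,None]
# name: hsv lo, hi, seed roi (x0,y0,x1,y1) in top image, plane height
ROI={"yellow":((20,120,90),(35,255,255),(190,115,240,165),.022),
"green":((45,90,40),(85,255,255),(300,215,350,255),.022),
"blue":((100,120,60),(125,255,255),(185,220,235,260),.022),
"copper":((0,70,60),(18,255,255),(188,165,232,212),.014),
"silver":((0,0,130),(180,60,255),(245,212,288,260),.014),
"sand":((0,120,60),(12,255,255),(240,172,292,200),.018),
"amber":((3,120,50),(20,255,255),(310,172,342,200),.03),
"cap":((0,0,170),(180,60,255),(310,172,342,200),.058),
"gbottle":((45,90,30),(85,255,255),(310,118,338,145),.03),
"kraft":((8,60,90),(25,255,255),(368,155,456,272),.018),
"black":((0,0,0),(180,255,38),(80,158,175,272),.018)}
def find(img,name,roi=None):
    lo,hi,r,z=ROI[name]; x0,y0,x1,y1=roi or r
    m=cv2.inRange(cv2.cvtColor(img[y0:y1,x0:x1],cv2.COLOR_BGR2HSV),lo,hi)
    cs,_=cv2.findContours(m,cv2.RETR_EXTERNAL,cv2.CHAIN_APPROX_NONE)
    c=max(cs,key=cv2.contourArea).reshape(-1,2)+[x0,y0]
    P=ray("top",c,z)[:,:2]
    (cx,cy),(w,h),a=cv2.minAreaRect((P*1000).astype(np.float32))
    if w<h: w,h,a=h,w,a+90
    return cx,cy,w,h,(a+90)%180-90
E
python3 - <<'E'
from h import *
im=cv2.imread("pics/top0.png")
print(ray("top",[[270,212]],0), -get_calibration("top")["R"].T@get_calibration("top")["t"])
for n in ROI: print(n,np.round(find(im,n),1))
s=cv2.resize(im[105:275,80:460],None,fx=2.1,fy=2.1,interpolation=cv2.INTER_CUBIC); cv2.imwrite("pics/crop.png",s)
E
```

```text
[[ 0.51189018 -0.0071512   0.        ]] [0.41844906 0.01278782 1.04770981]
yellow [673.3 111.8  60.1  41.7 -35.2]
green [ 460.5 -120.5   59.8   38.3   74.9]
blue [452.6 125.5  59.8  39.3  65.1]
copper [561.3 125.5  61.8  56.7  -0.6]
silver [458.7   7.1  69.4  56.4  -0.9]
sand [567.3   3.9  77.3  28.5  84.6]
amber [ 556.5 -122.4   28.1   19.    36.3]
cap [ 559.5 -126.9   17.    16.9   -1.7]
gbottle [ 677.  -125.6   26.4   15.6   89.2]
kraft [ 504.3 -317.   258.2  193.1   -2.1]
black [443.8 378.3   0.    0.    0. ]
```

View pics/crop.png

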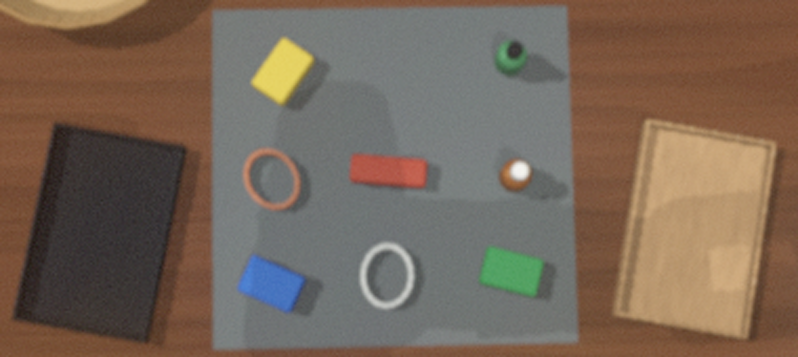

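```bash
cat >> h.py <<'E'
def ellipse(img,name,roi=None):
    lo,hi,r,z=ROI[name]; x0,y0,x1,y1=roi or r
    m=cv2.inRange(cv2.cvtColor(img[y0:y1,x0:x1],cv2.COLOR_BGR2HSV),lo,hi)
    cs,_=cv2.findContours(m,cv2.RETR_EXTERNAL,cv2.CHAIN_APPROX_NONE)
    c=max(cs,key=len).reshape(-1,2)+[x0,y0]
    (cx,cy),(w,h),a=cv2.fitEllipse((ray("top",c,z)[:,:2]*1000).astype(np.float32))
    if w<h: w,h,a=h,w,a+90
    return cx,cy,w,h,(a+90)%180-90
def rect(px,z):
    P=ray("top",px,z)[:,:2]*1000
    (cx,cy),(w,h),a=cv2.minAreaRect(P.astype(np.float32))
    if w<h: w,h,a=h,w,a+90
    return cx,cy,w,h,(a+90)%180-90
E
python3 - <<'E'
from h import *
im=cv2.imread("pics/top0.png")
for n in("copper","silver","amber","cap"): print(n,np.round(ellipse(im,n),1))
o=np.array([80,105])
print("kraft",np.round(rect(np.array([(645,119),(777,143),(750,339),(614,317)])/2.1+o,.018),1))
print("black",np.round(rect(np.array([(55,124),(186,147),(150,342),(14,319)])/2.1+o,.018),1))
E
```

```text
copper [561.5 125.1  66.2  53.6  33. ]
silver [459.2   7.9  69.6  56.2  -4.8]
amber [ 561.6 -129.    33.2   26.   -45.9]
cap [ 559.6 -127.    18.    17.7   60.3]
kraft [ 500.3 -316.4  210.   142.1  -11.1]
black [508.2 299.2 204.4 140.4 -10.7]
```

```bash
cat > plan.py <<'E'
from bench import *
import numpy as np, sys, json
# args: waypoints "x,y,z,phi" (mm, deg); prints shift/turn of each call, in that call's starting tool axes
o=get_obs(); q=o["eef_rot"]
p=o["eef_pos"]*1000; f=np.degrees(2*np.arctan2(q[2],q[1]))
f=(f+180)%360-180
print("at",np.round(p,1),round(f,1),"t",round(o["time_s"],2),"open",round(o["opening"],3))
for a in sys.argv[1:]:
    x,y,z,g=map(float,a.split(",")); T=np.array([x,y,z]); d=T-p; dg=g-f
    n=int(max(np.ceil(np.linalg.norm(d)/245),np.ceil(abs(dg)/30),1))
    for k in range(n):
        c,s=np.cos(np.radians(f)),np.sin(np.radians(f)); e=d/n
        print(a if k==n-1 else "  via", "dp",np.round(np.array([c*e[0]+s*e[1],s*e[0]-c*e[1],-e[2]])/250,3),"turn",round(-dg/n/30,3),"rows>=",round(max(np.linalg.norm(e)/62.5,abs(dg/n)/10.7),1))
        f+=dg/n
    p=T
E
python3 plan.py 460.5,-120.5,120,74.9 460.5,-120.5,3,74.9
```

```text
at [ 216.3 -532.2  230.5] 22.1 t 0.1 open 0.998
  via dp [ 0.508 -0.386  0.147] turn -0.587 rows>= 2.6
  via dp [ 0.601 -0.214  0.147] turn -0.587 rows>= 2.6
460.5,-120.5,120,74.9 dp [ 0.638 -0.023  0.147] turn -0.587 rows>= 2.6
460.5,-120.5,3,74.9 dp [0.    0.    0.468] turn -0.0 rows>= 1.9
```

Call:
arm_command --dp '[[0.17,-0.13,0.05],[0.34,-0.26,0.1],[0.508,-0.386,0.147],[0.508,-0.386,0.147]]' --turn '[[0,0,-0.2],[0,0,-0.4],[0,0,-0.587],[0,0,-0.587]]' --jaw '[1,1,1,1]'

```text
time_s: 0.6
eef_pos: [0.2987, -0.3917, 0.193]
eef_rot: [-0.002, 0.94, 0.342, 0.0]
wrist_force: [0.3, -0.4, -0.6]
opening: 1.001
grasp_force: 0.0
```

Call:
arm_command --dp '[[0.2,-0.07,0.05],[0.4,-0.14,0.1],[0.601,-0.214,0.147],[0.601,-0.214,0.147]]' --turn '[[0,0,-0.2],[0,0,-0.4],[0,0,-0.587],[0,0,-0.587]]' --jaw '[1,1,1,1]'

```text
time_s: 1.1
eef_pos: [0.3796, -0.2558, 0.1568]
eef_rot: [-0.001, 0.876, 0.481, -0.0]
wrist_force: [-0.6, -0.1, 0.3]
opening: 1.003
grasp_force: 0.0
```

Call:
arm_command --dp '[[0.21,-0.01,0.05],[0.42,-0.015,0.1],[0.638,-0.023,0.147],[0.638,-0.023,0.147]]' --turn '[[0,0,-0.2],[0,0,-0.4],[0,0,-0.587],[0,0,-0.587]]' --jaw '[1,1,1,1]'

```text
time_s: 1.6
eef_pos: [0.4612, -0.1195, 0.1204]
eef_rot: [-0.001, 0.793, 0.61, -0.0]
wrist_force: [-1.0, -0.2, 0.0]
opening: 1.003
grasp_force: 0.0
```

```bash
python3 plan.py 460.5,-120.5,3,74.9; python3 - <<'E'
from h import *
o=get_obs(); cv2.imwrite("pics/w1.png",camera("wrist"))
E
```

```text
at [ 461.2 -119.5  120.4] 75.1 t 1.6 open 1.003
460.5,-120.5,3,74.9 dp [-0.004 -0.002  0.47 ] turn 0.007 rows>= 1.9
```

View pics/w1.png

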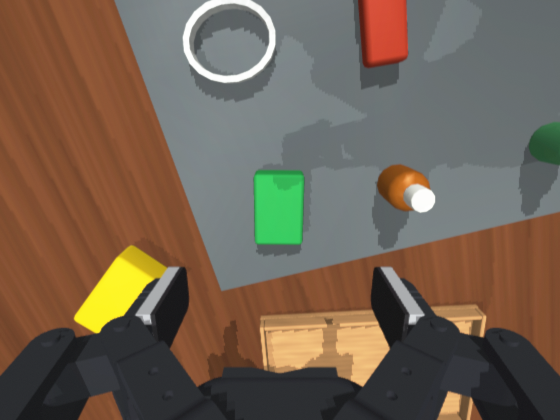

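The wrist view shows the green block centred at column 279, midway between the fingers and aligned with them. The way down is clear.

Call:
arm_command --dp '[[0,0,0.2],[-0.004,-0.002,0.38],[-0.004,-0.002,0.47],[-0.004,-0.002,0.47]]' --turn '[[0,0,0],[0,0,0],[0,0,0],[0,0,0]]' --jaw '[1,1,1,1]'

```text
time_s: 2.15
eef_pos: [0.4582, -0.1233, 0.0024]
eef_rot: [-0.001, 0.795, 0.607, -0.001]
wrist_force: [-0.2, -1.1, 1.0]
opening: 1.001
grasp_force: 0.0
```

Call:
arm_command --dp '[[0,0,0],[0,0,0],[0,0,0],[0,0,0],[0,0,0]]' --turn '[[0,0,0],[0,0,0],[0,0,0],[0,0,0],[0,0,0]]' --jaw '[0.3,0,0,0,0]'

```text
time_s: 2.78
eef_pos: [0.4609, -0.1227, 0.0051]
eef_rot: [0.001, 0.794, 0.608, 0.0]
wrist_force: [-1.3, -1.2, 5.5]
opening: 0.451
grasp_force: 61.0
```

Call:
arm_command --dp '[[0,0,0],[0,0,-0.06],[0,0,-0.2],[0,0,-0.36],[0,0,-0.5]]' --turn '[[0,0,0],[0,0,0],[0,0,0],[0,0,0],[0,0,0]]' --jaw '[0,0,0,0,0]'

```text
time_s: 3.4
eef_pos: [0.4599, -0.1218, 0.1311]
eef_rot: [0.001, 0.794, 0.608, 0.0]
wrist_force: [-0.3, -0.5, -0.4]
opening: 0.451
grasp_force: 60.4
```

```bash
python3 plan.py 457.1,308.9,125,79.3 457.1,308.9,9,79.3
```

```text
at [ 459.9 -121.8  131.1] 75.0 t 3.4 open 0.451
  via dp [ 0.83  -0.229  0.012] turn -0.072 rows>= 3.4
457.1,308.9,125,79.3 dp [ 0.839 -0.197  0.012] turn -0.072 rows>= 3.4
457.1,308.9,9,79.3 dp [0.    0.    0.464] turn 0.0 rows>= 1.9
```

Call:
arm_command --dp '[[0.1,-0.03,0],[0.29,-0.08,0],[0.52,-0.14,0.01],[0.73,-0.2,0.01],[0.83,-0.229,0.012]]' --turn '[[0,0,0],[0,0,-0.02],[0,0,-0.04],[0,0,-0.06],[0,0,-0.072]]' --jaw '[0,0,0,0,0]'

```text
time_s: 4.03
eef_pos: [0.4579, 0.096, 0.1267]
eef_rot: [0.0, 0.781, 0.624, 0.001]
wrist_force: [0.6, 0.2, -1.4]
opening: 0.454
grasp_force: 60.5
```

Call:
arm_command --dp '[[0.1,-0.02,0],[0.29,-0.07,0],[0.52,-0.12,0.01],[0.73,-0.17,0.01],[0.839,-0.197,0.012]]' --turn '[[0,0,0],[0,0,-0.02],[0,0,-0.04],[0,0,-0.06],[0,0,-0.072]]' --jaw '[0,0,0,0,0]'

```text
time_s: 4.65
eef_pos: [0.4567, 0.3116, 0.1239]
eef_rot: [0.0, 0.769, 0.639, 0.001]
wrist_force: [0.7, 0.1, 0.3]
opening: 0.453
grasp_force: 60.5
```

```bash
python3 plan.py 457.1,308.9,12,79.3; python3 plan.py; python3 - <<'E'
from h import *
cv2.imwrite("pics/w2.png",camera("wrist"))
E
```

```text
at [456.7 311.6 123.9] 79.4 t 4.65 open 0.453
457.1,308.9,12,79.3 dp [-0.011  0.004  0.448] turn 0.004 rows>= 1.8
at [456.7 311.6 123.9] 79.4 t 4.65 open 0.453
```

View pics/w2.png

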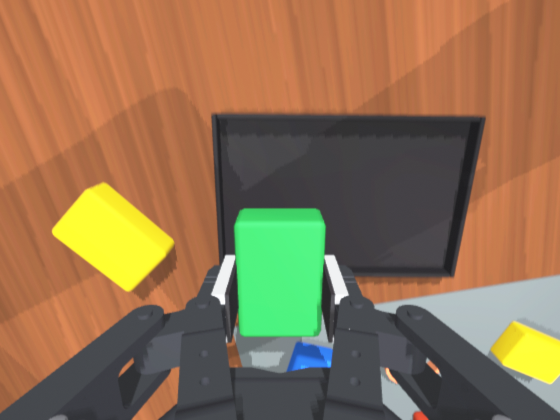

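The wrist view shows the green block held level. The black tray's rim has corners at about (215,115), (482,118), (455,275) and roughly (222,270). I'll check the tray pose from this view.

```bash
cat >> h.py <<'E'
from scipy.spatial.transform import Rotation
def wray(px,z,pos,quat):
    c=get_calibration("wrist"); M=c["mount"]
    R=Rotation.from_quat(np.roll(quat,-1)).as_matrix()
    px=np.atleast_2d(np.asarray(px,float))
    d=np.c_[px,np.ones(len(px))]@np.linalg.inv(c["camera_matrix"]).T@M[:3,:3].T@R.T
    C=R@M[:3,3]+pos
    return C+d*((z-C[2])/d[:,2])[:,None]
E
python3 - <<'E'
from h import *
o=get_obs()
P=wray([(213,114),(484,117),(455,278),(222,270)],.018,o["eef_pos"],o["eef_rot"])
print(np.round(P*1000)); print(ray("top",np.array([(55,124),(186,147),(150,342),(14,319)])/2.1+[80,105],.018)*1000)
E
```

```text
[[421. 395.  18.]
 [621. 356.  18.]
 [597. 221.  18.]
 [397. 267.  18.]]
[[621.32480469 347.92760135  18.        ]
 [595.04633758 212.61509572  18.        ]
 [394.73171953 249.17562179  18.        ]
 [420.71055877 387.1248745   18.        ]]
```

```bash
python3 - <<'E'
from h import *
P=wray([(255,171),(303,171),(303,236),(255,236)],.022,np.array([.4612,-.1195,.1204]),np.array([-.001,.793,.61,0]))
print(np.round(P*1000),P.mean(0))
E
```

```text
[[ 451.  -84.   22.]
 [ 487.  -94.   22.]
 [ 474. -146.   22.]
 [ 436. -136.   22.]] [ 0.4619676  -0.11486948  0.022     ]
```

The two views agree within 8 mm, which is well inside the tray margin, so I'll place the block here.

Call:
arm_command --dp '[[0,0,0.15],[0,0,0.32],[0,0,0.43],[0,0,0.46],[0,0,0.46]]' --turn '[[0,0,0],[0,0,0],[0,0,0],[0,0,0],[0,0,0]]' --jaw '[0,0,0,0,0]'

```text
time_s: 5.32
eef_pos: [0.4575, 0.309, 0.0093]
eef_rot: [0.0, 0.77, 0.638, 0.0]
wrist_force: [0.1, -0.1, 0.2]
opening: 0.456
grasp_force: 60.4
```

Call:
arm_command --dp '[[0,0,0.006],[0,0,0.011],[0,0,0.011]]' --turn '[[0,0,0],[0,0,0],[0,0,0]]' --jaw '[0,0,0]'

```text
time_s: 5.7
eef_pos: [0.4579, 0.3091, 0.009]
eef_rot: [0.0, 0.77, 0.638, 0.0]
wrist_force: [-12.1, -6.1, 29.0]
opening: 0.455
grasp_force: 64.0
```

Call:
arm_command --dp '[[0,0,0],[0,0,0],[0,0,0]]' --turn '[[0,0,0],[0,0,0],[0,0,0]]' --jaw '[0.56,0.56,0.56]'

```text
time_s: 6.08
eef_pos: [0.4572, 0.3088, 0.0049]
eef_rot: [0.0, 0.77, 0.638, 0.0]
wrist_force: [-0.6, -0.3, 0.4]
opening: 0.561
grasp_force: 0.0
```

Call:
arm_command --dp '[[0,0,-0.08],[0,0,-0.2],[0,0,-0.36],[0,0,-0.46],[0,0,-0.48]]' --turn '[[0,0,0],[0,0,0],[0,0,0],[0,0,0],[0,0,0]]' --jaw '[0.56,0.56,1,1,1]'

```text
time_s: 6.7
eef_pos: [0.4583, 0.3093, 0.1265]
eef_rot: [0.001, 0.77, 0.638, 0.002]
wrist_force: [-0.0, 0.8, 0.9]
opening: 1.001
grasp_force: 0.0
```

```bash
python3 plan.py 459.2,7.9,110,-4.8 459.2,7.9,-1,-4.8;python3 - <<'E'
from h import *
cv2.imwrite("pics/w3.png",camera("wrist"))
E
```

```text
at [458.3 309.3 126.5] 79.3 t 6.7 open 1.001
  via dp [-0.395  0.076  0.022] turn 0.934 rows>= 2.6
  via dp [-0.313  0.253  0.022] turn 0.934 rows>= 2.6
459.2,7.9,110,-4.8 dp [-0.157  0.37   0.022] turn 0.934 rows>= 2.6
459.2,7.9,-1,-4.8 dp [ 0.    -0.     0.444] turn 0.0 rows>= 1.8
```

View pics/w3.png

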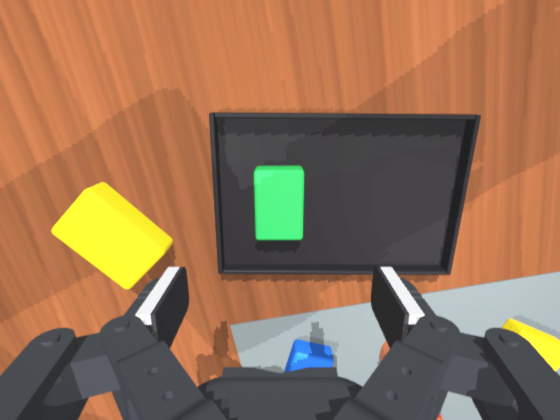

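The wrist view shows the green block flat in the black tray, centred at (279,203) and clear of the walls. Next is the silver bangle.

Call:
arm_command --dp '[[-0.13,0.025,0.01],[-0.26,0.05,0.02],[-0.395,0.076,0.022],[-0.395,0.076,0.022]]' --turn '[[0,0,0.3],[0,0,0.6],[0,0,0.934],[0,0,0.934]]' --jaw '[1,1,1,1]'

```text
time_s: 7.25
eef_pos: [0.4563, 0.2064, 0.1175]
eef_rot: [-0.0, 0.902, 0.431, -0.002]
wrist_force: [0.4, -0.2, 0.3]
opening: 0.999
grasp_force: 0.0
```

Call:
arm_command --dp '[[-0.1,0.08,0.01],[-0.2,0.17,0.02],[-0.313,0.253,0.022],[-0.313,0.253,0.022]]' --turn '[[0,0,0.3],[0,0,0.6],[0,0,0.934],[0,0,0.934]]' --jaw '[1,1,1,1]'

```text
time_s: 7.75
eef_pos: [0.4573, 0.1068, 0.1128]
eef_rot: [-0.0, 0.98, 0.201, -0.001]
wrist_force: [0.7, 0.9, -0.4]
opening: 1.0
grasp_force: 0.0
```

Call:
arm_command --dp '[[-0.05,0.12,0.01],[-0.1,0.25,0.02],[-0.157,0.37,0.022],[-0.157,0.37,0.022]]' --turn '[[0,0,0.3],[0,0,0.6],[0,0,0.934],[0,0,0.934]]' --jaw '[1,1,1,1]'

```text
time_s: 8.25
eef_pos: [0.4583, 0.0069, 0.1078]
eef_rot: [-0.0, 0.999, -0.041, -0.0]
wrist_force: [-0.2, 0.9, -0.8]
opening: 0.997
grasp_force: 0.0
```

```bash
python3 plan.py 459.2,7.9,3,-4.8;python3 - <<'E'
from h import *
cv2.imwrite("pics/w4.png",camera("wrist"))
E
```

```text
at [458.3   6.9 107.8] -4.8 t 8.25 open 0.997
459.2,7.9,3,-4.8 dp [ 0.003 -0.004  0.419] turn 0.002 rows>= 1.7
```

View pics/w4.png

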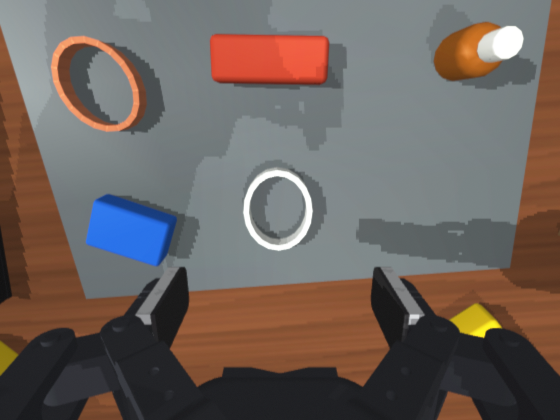

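The silver bangle is centred at column 278 with its long axis along the tool's x. The blue block at (132,229) is clear of the left finger.

Call:
arm_command --dp '[[0,0,0.2],[0.003,-0.004,0.34],[0.003,-0.004,0.419],[0.003,-0.004,0.419]]' --turn '[[0,0,0],[0,0,0],[0,0,0],[0,0,0]]' --jaw '[1,1,1,1]'

```text
time_s: 8.8
eef_pos: [0.4573, 0.0101, 0.0019]
eef_rot: [-0.001, 0.999, -0.04, -0.002]
wrist_force: [-0.0, 0.1, -0.1]
opening: 0.995
grasp_force: 0.0
```

Call:
arm_command --dp '[[0,0,0],[0,0,0],[0,0,0],[0,0,0],[0,0,0]]' --turn '[[0,0,0],[0,0,0],[0,0,0],[0,0,0],[0,0,0]]' --jaw '[0.5,0,0,0,0]'

```text
time_s: 9.43
eef_pos: [0.46, 0.0083, 0.0054]
eef_rot: [-0.0, 0.999, -0.042, 0.001]
wrist_force: [-2.8, 3.4, 11.0]
opening: 0.593
grasp_force: 60.3
```

Call:
arm_command --dp '[[0,0,0],[0,0,-0.06],[0,0,-0.2],[0,0,-0.36],[0,0,-0.5]]' --turn '[[0,0,0],[0,0,0],[0,0,0],[0,0,0],[0,0,0]]' --jaw '[0,0,0,0,0]'

```text
time_s: 10.05
eef_pos: [0.4594, 0.008, 0.1313]
eef_rot: [0.0, 0.999, -0.042, 0.001]
wrist_force: [-0.7, -0.9, -0.7]
opening: 0.589
grasp_force: 62.6
```

```bash
python3 plan.py 522,296.6,125,-10.7 522,296.6,12,-10.7
```

```text
at [459.4   8.  131.3] -4.8 t 10.05 open 0.589
  via dp [ 0.076 -0.586  0.013] turn 0.098 rows>= 2.4
522,296.6,125,-10.7 dp [ 0.046 -0.589  0.013] turn 0.098 rows>= 2.4
522,296.6,12,-10.7 dp [ 0.    -0.     0.452] turn -0.0 rows>= 1.8
```

Call:
arm_command --dp '[[0.01,-0.08,0],[0.03,-0.24,0],[0.05,-0.4,0.01],[0.07,-0.53,0.01],[0.076,-0.586,0.013]]' --turn '[[0,0,0],[0,0,0.03],[0,0,0.06],[0,0,0.09],[0,0,0.098]]' --jaw '[0,0,0,0,0]'

```text
time_s: 10.68
eef_pos: [0.4907, 0.1539, 0.1265]
eef_rot: [-0.0, 0.998, -0.067, 0.001]
wrist_force: [-0.4, 0.4, -1.1]
opening: 0.594
grasp_force: 62.6
```

Call:
arm_command --dp '[[0.01,-0.08,0],[0.02,-0.24,0],[0.03,-0.4,0.01],[0.04,-0.53,0.01],[0.046,-0.589,0.013]]' --turn '[[0,0,0],[0,0,0.03],[0,0,0.06],[0,0,0.09],[0,0,0.098]]' --jaw '[0,0,0,0,0]'

```text
time_s: 11.3
eef_pos: [0.5217, 0.2981, 0.1222]
eef_rot: [-0.0, 0.996, -0.093, 0.0]
wrist_force: [0.3, -0.5, -1.1]
opening: 0.589
grasp_force: 62.6
```

Call:
arm_command --dp '[[0,0,0.12],[0,0,0.3],[0,0,0.41],[0,0,0.45],[0,0,0.45]]' --turn '[[0,0,0],[0,0,0],[0,0,0],[0,0,0],[0,0,0]]' --jaw '[0,0,0,0,0]'

```text
time_s: 11.92
eef_pos: [0.5218, 0.2963, 0.0104]
eef_rot: [0.0, 0.996, -0.093, 0.0]
wrist_force: [0.7, -0.1, -1.3]
opening: 0.594
grasp_force: 62.6
```

Call:
arm_command --dp '[[0,0,0.006],[0,0,0.012],[0,0,0.012]]' --turn '[[0,0,0],[0,0,0],[0,0,0]]' --jaw '[0,0,0]'

```text
time_s: 12.3
eef_pos: [0.5225, 0.2967, 0.0094]
eef_rot: [0.0, 0.996, -0.093, 0.001]
wrist_force: [-6.6, -3.4, 16.5]
opening: 0.592
grasp_force: 64.4
```

Contact at z ≈ 9 mm, so I'll release here and lift, then plan for the amber bottle.

Call:
arm_command --dp '[[0,0,0],[0,0,0],[0,0,0]]' --turn '[[0,0,0],[0,0,0],[0,0,0]]' --jaw '[0.7,0.7,0.7]'

```text
time_s: 12.68
eef_pos: [0.5214, 0.2967, 0.0064]
eef_rot: [0.0, 0.996, -0.093, -0.0]
wrist_force: [-0.7, 0.0, 1.3]
opening: 0.704
grasp_force: 0.0
```

Call:
arm_command --dp '[[0,0,-0.08],[0,0,-0.2],[0,0,-0.36],[0,0,-0.5],[0,0,-0.52]]' --turn '[[0,0,0],[0,0,0],[0,0,0],[0,0,0],[0,0,0]]' --jaw '[0.7,0.7,1,1,1]'

```text
time_s: 13.3
eef_pos: [0.5237, 0.2977, 0.1412]
eef_rot: [-0.001, 0.996, -0.093, 0.003]
wrist_force: [-0.5, 0.8, -1.1]
opening: 1.002
grasp_force: 0.0
```

```bash
python3 plan.py 559.5,-126.5,130,-10.7 559.5,-126.5,8,-10.7;python3 - <<'E'
from h import *
cv2.imwrite("pics/w5.png",camera("wrist"))
E
```

```text
at [523.7 297.7 141.2] -10.7 t 13.3 open 1.002
  via dp [0.228 0.821 0.022] turn 0.0 rows>= 3.4
559.5,-126.5,130,-10.7 dp [0.228 0.82  0.022] turn 0.0 rows>= 3.4
559.5,-126.5,8,-10.7 dp [ 0.    -0.     0.488] turn -0.0 rows>= 2.0
```

View pics/w5.png

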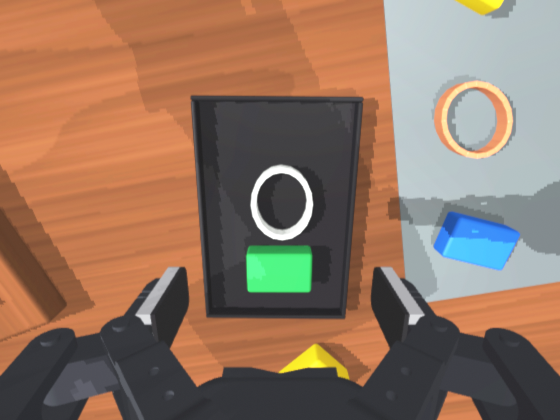

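The silver bangle is flat at (282,202) and separate from the green block at (279,269). The far end of the tray is free for the bottle.

Call:
arm_command --dp '[[0.05,0.18,0],[0.11,0.4,0.01],[0.17,0.62,0.02],[0.228,0.821,0.022],[0.228,0.821,0.022]]' --turn '[[0,0,0],[0,0,0],[0,0,0],[0,0,0],[0,0,0]]' --jaw '[1,1,1,1,1]'

```text
time_s: 13.98
eef_pos: [0.5389, 0.0813, 0.13]
eef_rot: [0.0, 0.995, -0.096, -0.001]
wrist_force: [0.0, 0.2, 0.1]
opening: 1.001
grasp_force: 0.0
```

Call:
arm_command --dp '[[0.05,0.18,0],[0.11,0.4,0.01],[0.17,0.62,0.02],[0.228,0.82,0.022],[0.228,0.82,0.022]]' --turn '[[0,0,0],[0,0,0],[0,0,0],[0,0,0],[0,0,0]]' --jaw '[1,1,1,1,1]'

```text
time_s: 14.6
eef_pos: [0.5573, -0.1298, 0.1248]
eef_rot: [0.0, 0.995, -0.095, -0.0]
wrist_force: [1.0, 0.9, 0.2]
opening: 1.001
grasp_force: 0.0
```

```bash
python3 plan.py 559.5,-126.5,7,-10.7;python3 - <<'E'
from h import *
cv2.imwrite("pics/w6.png",camera("wrist"))
E
```

```text
at [ 557.3 -129.8  124.8] -10.9 t 14.6 open 1.001
559.5,-126.5,7,-10.7 dp [ 0.006 -0.015  0.471] turn -0.007 rows>= 1.9
```

View pics/w6.png

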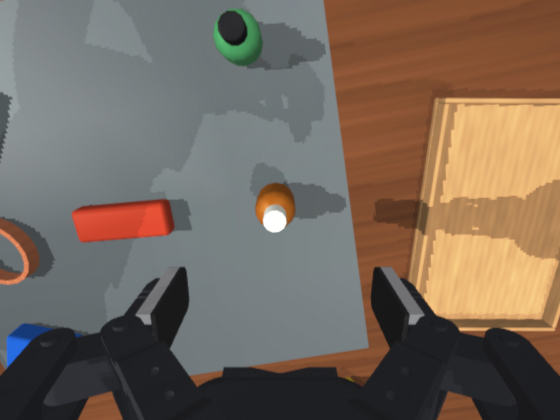

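The amber bottle is at column 275, nearly centred between the fingers, and the sanding block is clear of them.

Call:
arm_command --dp '[[0.006,-0.015,0.15],[0.006,-0.015,0.34],[0.006,-0.015,0.471],[0.006,-0.015,0.471]]' --turn '[[0,0,0],[0,0,0],[0,0,0],[0,0,0]]' --jaw '[1,1,1,1]'

```text
time_s: 15.15
eef_pos: [0.5566, -0.1206, 0.0046]
eef_rot: [-0.001, 0.996, -0.092, -0.004]
wrist_force: [-0.4, -0.0, -0.2]
opening: 1.0
grasp_force: 0.0
```

Call:
arm_command --dp '[[0,0,0],[0,0,0],[0,0,0],[0,0,0],[0,0,0]]' --turn '[[0,0,0],[0,0,0],[0,0,0],[0,0,0],[0,0,0]]' --jaw '[0.5,0.2,0,0,0]'

```text
time_s: 15.78
eef_pos: [0.5607, -0.1245, 0.0096]
eef_rot: [0.0, 0.996, -0.093, 0.001]
wrist_force: [-0.1, 1.6, 7.2]
opening: 0.351
grasp_force: 59.1
```

Call:
arm_command --dp '[[0,0,0],[0,0,-0.06],[0,0,-0.2],[0,0,-0.36],[0,0,-0.5]]' --turn '[[0,0,0],[0,0,0],[0,0,0],[0,0,0],[0,0,0]]' --jaw '[0,0,0,0,0]'

```text
time_s: 16.4
eef_pos: [0.5598, -0.1242, 0.1354]
eef_rot: [0.0, 0.996, -0.093, 0.001]
wrist_force: [-0.2, 0.1, -0.2]
opening: 0.352
grasp_force: 59.4
```

```bash
python3 plan.py 580,286,130,-10.7 580,286,17,-10.7;python3 - <<'E'
from h import *
cv2.imwrite("pics/w7.png",camera("wrist"))
E
```

```text
at [ 559.8 -124.2  135.4] -10.7 t 16.4 open 0.352
  via dp [-0.113 -0.814  0.011] turn 0.0 rows>= 3.3
580,286,130,-10.7 dp [-0.113 -0.814  0.011] turn 0.0 rows>= 3.3
580,286,17,-10.7 dp [ 0.    -0.     0.452] turn -0.0 rows>= 1.8
```

View pics/w7.png

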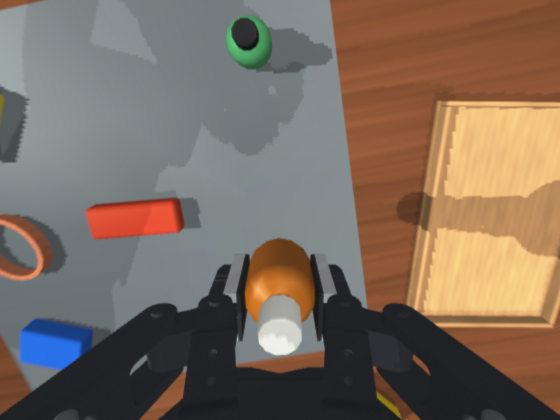

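The amber bottle is held upright between the pads at (280,290).

Call:
arm_command --dp '[[-0.015,-0.1,0],[-0.04,-0.3,0],[-0.07,-0.52,0],[-0.1,-0.72,0.01],[-0.113,-0.814,0.011]]' --turn '[[0,0,0],[0,0,0],[0,0,0],[0,0,0],[0,0,0]]' --jaw '[0,0,0,0,0]'

```text
time_s: 17.08
eef_pos: [0.5691, 0.0838, 0.1308]
eef_rot: [-0.0, 0.996, -0.092, 0.0]
wrist_force: [0.3, -0.0, 0.1]
opening: 0.35
grasp_force: 59.5
```

Call:
arm_command --dp '[[-0.015,-0.1,0],[-0.04,-0.3,0],[-0.07,-0.52,0],[-0.1,-0.72,0.01],[-0.113,-0.814,0.011]]' --turn '[[0,0,0],[0,0,0],[0,0,0],[0,0,0],[0,0,0]]' --jaw '[0,0,0,0,0]'

```text
time_s: 17.7
eef_pos: [0.579, 0.289, 0.1279]
eef_rot: [-0.0, 0.996, -0.092, 0.0]
wrist_force: [-0.2, -0.3, -1.4]
opening: 0.355
grasp_force: 59.5
```

Call:
arm_command --dp '[[0,0,0.12],[0,0,0.3],[0,0,0.41],[0,0,0.45],[0,0,0.45]]' --turn '[[0,0,0],[0,0,0],[0,0,0],[0,0,0],[0,0,0]]' --jaw '[0,0,0,0,0]'

```text
time_s: 18.32
eef_pos: [0.58, 0.286, 0.0155]
eef_rot: [-0.0, 0.996, -0.093, 0.0]
wrist_force: [1.0, 0.4, -0.4]
opening: 0.352
grasp_force: 59.6
```

```bash
python3 plan.py 580,286,13,-10.7
```

```text
at [580.  286.   15.5] -10.7 t 18.32 open 0.352
580,286,13,-10.7 dp [-0.    0.    0.01] turn -0.001 rows>= 0.0
```

Call:
arm_command --dp '[[0,0,0.005],[0,0,0.01],[0,0,0.01]]' --turn '[[0,0,0],[0,0,0],[0,0,0]]' --jaw '[0,0,0]'

```text
time_s: 18.7
eef_pos: [0.5804, 0.2865, 0.0136]
eef_rot: [-0.0, 0.996, -0.093, 0.001]
wrist_force: [0.0, -1.4, 5.2]
opening: 0.353
grasp_force: 60.1
```

Call:
arm_command --dp '[[0,0,0],[0,0,0],[0,0,0],[0,0,0]]' --turn '[[0,0,0],[0,0,0],[0,0,0],[0,0,0]]' --jaw '[0.42,0.5,0.65,0.65]'

```text
time_s: 19.2
eef_pos: [0.5794, 0.2864, 0.0121]
eef_rot: [0.0, 0.996, -0.093, -0.0]
wrist_force: [0.4, 0.1, 0.1]
opening: 0.65
grasp_force: 0.0
```

Call:
arm_command --dp '[[0,0,-0.08],[0,0,-0.2],[0,0,-0.36],[0,0,-0.5],[0,0,-0.5]]' --turn '[[0,0,0],[0,0,0],[0,0,0],[0,0,0],[0,0,0]]' --jaw '[0.65,0.65,0.8,1,1]'

```text
time_s: 19.82
eef_pos: [0.5823, 0.2873, 0.1431]
eef_rot: [-0.002, 0.996, -0.093, 0.004]
wrist_force: [-0.4, 0.1, -0.5]
opening: 1.001
grasp_force: 0.0
```

```bash
python3 plan.py 561.5,125.1,120,33 561.5,125.1,3,33;python3 - <<'E'
from h import *
cv2.imwrite("pics/w8.png",camera("wrist"))
E
```

```text
at [582.3 287.3 143.1] -10.7 t 19.82 open 1.001
  via dp [0.019 0.327 0.046] turn -0.728 rows>= 2.0
561.5,125.1,120,33 dp [-0.104  0.31   0.046] turn -0.728 rows>= 2.0
561.5,125.1,3,33 dp [0.    0.    0.468] turn -0.0 rows>= 1.9
```

View pics/w8.png

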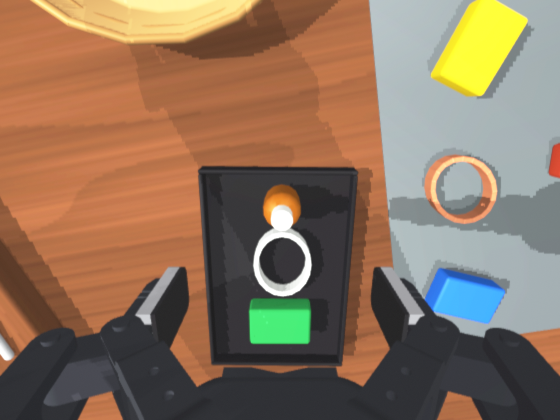

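The black kit is complete: the bottle stands at (282,205), the bangle lies at (282,263) and the block at (280,321), all separate. Next is the copper bangle.

Call:
arm_command --dp '[[0.006,0.11,0.01],[0.012,0.22,0.03],[0.019,0.327,0.046],[0.019,0.327,0.046]]' --turn '[[0,0,-0.24],[0,0,-0.48],[0,0,-0.728],[0,0,-0.728]]' --jaw '[1,1,1,1]'

```text
time_s: 20.38
eef_pos: [0.5678, 0.2036, 0.1245]
eef_rot: [0.0, 0.995, 0.096, -0.002]
wrist_force: [-0.2, 0.2, -0.4]
opening: 1.0
grasp_force: 0.0
```

Call:
arm_command --dp '[[-0.03,0.1,0.01],[-0.07,0.2,0.03],[-0.104,0.31,0.046],[-0.104,0.31,0.046]]' --turn '[[0,0,-0.24],[0,0,-0.48],[0,0,-0.728],[0,0,-0.728]]' --jaw '[1,1,1,1]'

```text
time_s: 20.88
eef_pos: [0.558, 0.1235, 0.1136]
eef_rot: [-0.0, 0.959, 0.282, -0.001]
wrist_force: [0.4, -0.2, 0.1]
opening: 1.005
grasp_force: 0.0
```

```bash
python3 plan.py 561.5,125.1,3,33;python3 - <<'E'
from h import *
cv2.imwrite("pics/w9.png",camera("wrist"))
E
```

```text
at [558.  123.5 113.6] 32.8 t 20.88 open 1.005
561.5,125.1,3,33 dp [0.015 0.002 0.443] turn -0.007 rows>= 1.8
```

View pics/w9.png

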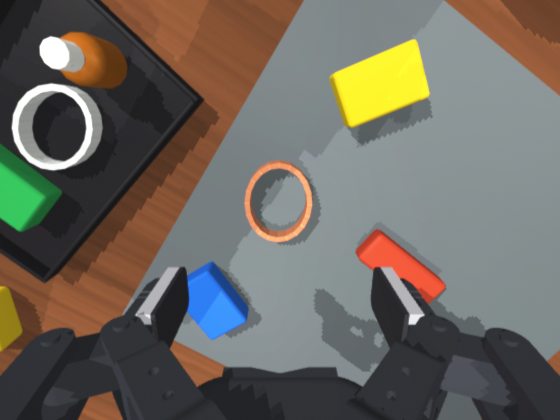

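The copper bangle is centred at (279,201) with its long axis along the tool's x. The blue block, sanding block and black tray are all more than 25 mm from the fingers.

Call:
arm_command --dp '[[0.015,0.002,0.2],[0.015,0.002,0.36],[0.015,0.002,0.443],[0.015,0.002,0.443]]' --turn '[[0,0,0],[0,0,0],[0,0,0],[0,0,0]]' --jaw '[1,1,1,1]'

```text
time_s: 21.42
eef_pos: [0.5608, 0.1266, 0.0023]
eef_rot: [-0.0, 0.959, 0.284, -0.001]
wrist_force: [0.8, 0.2, 0.1]
opening: 1.001
grasp_force: 0.0
```

Call:
arm_command --dp '[[0,0,0],[0,0,0],[0,0,0],[0,0,0],[0,0,0]]' --turn '[[0,0,0],[0,0,0],[0,0,0],[0,0,0],[0,0,0]]' --jaw '[0.5,0,0,0,0]'

```text
time_s: 22.05
eef_pos: [0.5635, 0.126, 0.0062]
eef_rot: [0.0, 0.959, 0.284, 0.002]
wrist_force: [-1.1, 1.0, 8.0]
opening: 0.59
grasp_force: 60.7
```

Call:
arm_command --dp '[[0,0,0],[0,0,-0.06],[0,0,-0.2],[0,0,-0.36],[0,0,-0.5]]' --turn '[[0,0,0],[0,0,0],[0,0,0],[0,0,0],[0,0,0]]' --jaw '[0,0,0,0,0]'

```text
time_s: 22.68
eef_pos: [0.5625, 0.1257, 0.1316]
eef_rot: [0.0, 0.959, 0.284, 0.001]
wrist_force: [-0.5, 0.3, -0.1]
opening: 0.59
grasp_force: 62.5
```

```bash
python3 plan.py 539.5,-324.1,125,-11.1 539.5,-324.1,12,-11.1
```

```text
at [562.5 125.7 131.6] 33.0 t 22.68 open 0.59
  via dp [-0.528  0.73   0.013] turn 0.735 rows>= 3.6
539.5,-324.1,125,-11.1 dp [-0.216  0.875  0.013] turn 0.735 rows>= 3.6
539.5,-324.1,12,-11.1 dp [ 0.    -0.     0.452] turn -0.0 rows>= 1.8
```

Call:
arm_command --dp '[[-0.05,0.08,0],[-0.18,0.25,0],[-0.32,0.45,0.01],[-0.46,0.64,0.01],[-0.528,0.73,0.013]]' --turn '[[0,0,0.08],[0,0,0.25],[0,0,0.45],[0,0,0.65],[0,0,0.735]]' --jaw '[0,0,0,0,0]'

```text
time_s: 23.3
eef_pos: [0.5508, -0.1025, 0.1271]
eef_rot: [0.001, 0.996, 0.093, 0.001]
wrist_force: [0.1, 0.2, -0.9]
opening: 0.592
grasp_force: 62.5
```

Call:
arm_command --dp '[[-0.02,0.1,0],[-0.08,0.31,0],[-0.14,0.55,0.01],[-0.19,0.77,0.01],[-0.216,0.875,0.013]]' --turn '[[0,0,0.08],[0,0,0.25],[0,0,0.45],[0,0,0.65],[0,0,0.735]]' --jaw '[0,0,0,0,0]'

```text
time_s: 23.92
eef_pos: [0.5389, -0.3277, 0.1237]
eef_rot: [0.001, 0.995, -0.099, 0.001]
wrist_force: [0.4, -0.1, -0.4]
opening: 0.59
grasp_force: 62.5
```

```bash
python3 plan.py 539.5,-324.1,12,-11.1
```

```text
at [ 538.9 -327.7  123.7] -11.4 t 23.93 open 0.59
539.5,-324.1,12,-11.1 dp [-0.001 -0.014  0.447] turn -0.009 rows>= 1.8
```

Call:
arm_command --dp '[[0,0,0.12],[0,0,0.3],[0,0,0.41],[0,0,0.45],[0,0,0.45]]' --turn '[[0,0,0],[0,0,0],[0,0,0],[0,0,0],[0,0,0]]' --jaw '[0,0,0,0,0]'

```text
time_s: 24.55
eef_pos: [0.5397, -0.3239, 0.011]
eef_rot: [0.0, 0.995, -0.096, 0.0]
wrist_force: [-0.4, -0.6, -0.9]
opening: 0.593
grasp_force: 62.5
```

Call:
arm_command --dp '[[0,0,0.006],[0,0,0.011],[0,0,0.011]]' --turn '[[0,0,0],[0,0,0],[0,0,0]]' --jaw '[0,0,0]'

```text
time_s: 24.92
eef_pos: [0.5402, -0.3245, 0.0101]
eef_rot: [0.001, 0.995, -0.096, 0.001]
wrist_force: [-5.4, 5.5, 18.0]
opening: 0.594
grasp_force: 64.3
```

Call:
arm_command --dp '[[0,0,0],[0,0,0],[0,0,0]]' --turn '[[0,0,0],[0,0,0],[0,0,0]]' --jaw '[0.7,0.7,0.7]'

```text
time_s: 25.3
eef_pos: [0.5391, -0.3241, 0.0067]
eef_rot: [-0.0, 0.995, -0.097, -0.0]
wrist_force: [0.2, 0.6, -1.5]
opening: 0.701
grasp_force: 0.0
```

Call:
arm_command --dp '[[0,0,-0.08],[0,0,-0.2],[0,0,-0.36],[0,0,-0.48],[0,0,-0.48]]' --turn '[[0,0,0],[0,0,0],[0,0,0],[0,0,0],[0,0,0]]' --jaw '[0.7,0.7,1,1,1]'

```text
time_s: 25.92
eef_pos: [0.5411, -0.3259, 0.1315]
eef_rot: [0.002, 0.995, -0.097, 0.003]
wrist_force: [0.5, 0.0, -0.4]
opening: 1.001
grasp_force: 0.0
```

```bash
python3 plan.py 673.3,111.8,120,-35.2 673.3,111.8,3,-35.2
```

```text
at [ 541.1 -325.9  131.5] -11.1 t 25.93 open 1.001
  via dp [ 0.091 -0.91   0.023] turn 0.402 rows>= 3.7
673.3,111.8,120,-35.2 dp [-0.101 -0.909  0.023] turn 0.402 rows>= 3.7
673.3,111.8,3,-35.2 dp [ 0.    -0.     0.468] turn -0.0 rows>= 1.9
```

Call:
arm_command --dp '[[0.02,-0.2,0],[0.04,-0.43,0.01],[0.07,-0.67,0.02],[0.091,-0.91,0.023],[0.091,-0.91,0.023]]' --turn '[[0,0,0.1],[0,0,0.2],[0,0,0.3],[0,0,0.402],[0,0,0.402]]' --jaw '[1,1,1,1,1]'

```text
time_s: 26.55
eef_pos: [0.6051, -0.1006, 0.12]
eef_rot: [-0.001, 0.98, -0.198, -0.001]
wrist_force: [-0.5, 0.0, 0.4]
opening: 1.002
grasp_force: 0.0
```

Call:
arm_command --dp '[[-0.02,-0.2,0],[-0.05,-0.43,0.01],[-0.07,-0.67,0.02],[-0.101,-0.909,0.023],[-0.101,-0.909,0.023]]' --turn '[[0,0,0.1],[0,0,0.2],[0,0,0.3],[0,0,0.402],[0,0,0.402]]' --jaw '[1,1,1,1,1]'

```text
time_s: 27.18
eef_pos: [0.6713, 0.117, 0.1144]
eef_rot: [-0.0, 0.954, -0.301, -0.0]
wrist_force: [-0.6, -0.4, -0.1]
opening: 0.996
grasp_force: 0.0
```

```bash
python3 plan.py 673.3,111.8,3,-35.2;python3 - <<'E'
from h import *
cv2.imwrite("pics/w10.png",camera("wrist"))
E
```

```text
at [671.3 117.  114.4] -35.0 t 27.18 open 0.996
673.3,111.8,3,-35.2 dp [0.018 0.012 0.445] turn 0.007 rows>= 1.8
```

View pics/w10.png

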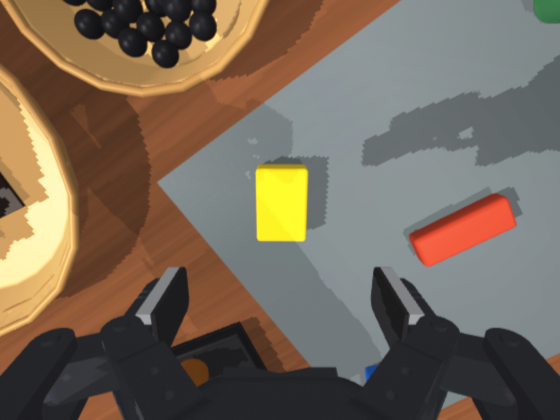

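The yellow block is aligned with the tool at (282,203). The bowls and the sanding block are clear.

Call:
arm_command --dp '[[0.01,0.008,0.15],[0.01,0.008,0.34],[0.01,0.008,0.442],[0.01,0.008,0.442]]' --turn '[[0,0,0],[0,0,0],[0,0,0],[0,0,0]]' --jaw '[1,1,1,1]'

```text
time_s: 27.72
eef_pos: [0.6695, 0.1082, 0.0016]
eef_rot: [0.001, 0.953, -0.303, -0.003]
wrist_force: [0.1, -0.0, -0.1]
opening: 0.998
grasp_force: 0.0
```

Call:
arm_command --dp '[[0,0,0],[0,0,0],[0,0,0],[0,0,0],[0,0,0]]' --turn '[[0,0,0],[0,0,0],[0,0,0],[0,0,0],[0,0,0]]' --jaw '[0.4,0,0,0,0]'

```text
time_s: 28.35
eef_pos: [0.674, 0.1104, 0.0071]
eef_rot: [-0.0, 0.953, -0.302, 0.002]
wrist_force: [-0.4, -0.4, 6.7]
opening: 0.451
grasp_force: 62.7
```

Call:
arm_command --dp '[[0,0,0],[0,0,-0.06],[0,0,-0.2],[0,0,-0.36],[0,0,-0.5]]' --turn '[[0,0,0],[0,0,0],[0,0,0],[0,0,0],[0,0,0]]' --jaw '[0,0,0,0,0]'

```text
time_s: 28.98
eef_pos: [0.6724, 0.1106, 0.1323]
eef_rot: [-0.0, 0.953, -0.302, 0.001]
wrist_force: [1.1, 0.3, -1.1]
opening: 0.456
grasp_force: 61.9
```

```bash
python3 plan.py 454.2,-307.3,125,-11.1 454.2,-307.3,12,-11.1
```

```text
at [672.4 110.6 132.3] -35.2 t 28.98 open 0.456
  via dp [0.125 0.934 0.015] turn -0.402 rows>= 3.8
454.2,-307.3,125,-11.1 dp [-0.073  0.94   0.015] turn -0.402 rows>= 3.8
454.2,-307.3,12,-11.1 dp [ 0.    -0.     0.452] turn -0.0 rows>= 1.8
```

Call:
arm_command --dp '[[0.015,0.12,0],[0.045,0.35,0],[0.08,0.59,0.01],[0.11,0.82,0.01],[0.125,0.934,0.015]]' --turn '[[0,0,-0.05],[0,0,-0.15],[0,0,-0.25],[0,0,-0.35],[0,0,-0.402]]' --jaw '[0,0,0,0,0]'

```text
time_s: 29.6
eef_pos: [0.5618, -0.1006, 0.127]
eef_rot: [0.0, 0.98, -0.201, 0.0]
wrist_force: [0.6, 0.2, -0.8]
opening: 0.452
grasp_force: 61.9
```

Call:
arm_command --dp '[[-0.01,0.12,0],[-0.03,0.35,0],[-0.05,0.59,0.01],[-0.065,0.82,0.01],[-0.073,0.94,0.015]]' --turn '[[0,0,-0.05],[0,0,-0.15],[0,0,-0.25],[0,0,-0.35],[0,0,-0.402]]' --jaw '[0,0,0,0,0]'

```text
time_s: 30.22
eef_pos: [0.4526, -0.3097, 0.1234]
eef_rot: [0.001, 0.995, -0.097, 0.0]
wrist_force: [0.4, -0.4, -0.2]
opening: 0.452
grasp_force: 61.9
```

Call:
arm_command --dp '[[0,0,0.12],[0,0,0.3],[0,0,0.41],[0,0,0.445],[0,0,0.445]]' --turn '[[0,0,0],[0,0,0],[0,0,0],[0,0,0],[0,0,0]]' --jaw '[0,0,0,0,0]'

```text
time_s: 30.85
eef_pos: [0.4543, -0.3074, 0.0123]
eef_rot: [0.0, 0.995, -0.097, 0.0]
wrist_force: [0.4, -0.0, -0.5]
opening: 0.45
grasp_force: 61.9
```

Call:
arm_command --dp '[[0,0,0.006],[0,0,0.01],[0,0,0.01]]' --turn '[[0,0,0],[0,0,0],[0,0,0]]' --jaw '[0,0,0]'

```text
time_s: 31.22
eef_pos: [0.4548, -0.308, 0.011]
eef_rot: [0.001, 0.995, -0.097, 0.001]
wrist_force: [-3.9, 2.8, 14.0]
opening: 0.449
grasp_force: 63.6
```

Call:
arm_command --dp '[[0,0,0],[0,0,0],[0,0,0]]' --turn '[[0,0,0],[0,0,0],[0,0,0]]' --jaw '[0.58,0.58,0.58]'

```text
time_s: 31.6
eef_pos: [0.4539, -0.3072, 0.0085]
eef_rot: [0.0, 0.995, -0.097, 0.0]
wrist_force: [0.5, -0.2, -0.1]
opening: 0.579
grasp_force: 0.0
```

Call:
arm_command --dp '[[0,0,-0.08],[0,0,-0.2],[0,0,-0.36],[0,0,-0.5],[0,0,-0.6]]' --turn '[[0,0,0],[0,0,0],[0,0,0],[0,0,0],[0,0,0]]' --jaw '[0.58,0.58,1,1,1]'

```text
time_s: 32.22
eef_pos: [0.4543, -0.3076, 0.1603]
eef_rot: [0.001, 0.995, -0.097, 0.001]
wrist_force: [0.4, 0.4, 0.0]
opening: 1.001
grasp_force: 0.0
```

Call:
arm_command --dp '[[-0.2,0,-0.1],[-0.4,0.05,-0.2],[-0.4,0.05,-0.2]]' --turn '[[0,0,0],[0,0,0],[0,0,0]]' --jaw '[1,1,1]'

```text
time_s: 32.6
eef_pos: [0.352, -0.3012, 0.2105]
eef_rot: [0.002, 0.995, -0.098, 0.001]
wrist_force: [0.0, 0.8, -0.4]
opening: 1.004
grasp_force: 0.0
```

```bash
python3 - <<'E'
from h import *
cv2.imwrite("pics/end_w.png",camera("wrist"))
im=camera("top"); cv2.imwrite("pics/end_t.png",im)
im0=cv2.imread("pics/top0.png")
for n in("blue","sand","gbottle"):
    print(n,np.round(find(im0,n),1),np.round(find(im,n),1))
cv2.imwrite("pics/end_t2.png",cv2.resize(im[90:290,80:460],None,fx=2.1,fy=2.1,interpolation=cv2.INTER_CUBIC))
E
```

```text
blue [452.6 125.5  59.8  39.3  65.1] [452.8 125.6  59.3  38.4  65.1]
sand [567.3   3.9  77.3  28.5  84.6] [567.1   3.9  77.   28.   84.3]
gbottle [ 677.  -125.6   26.4   15.6   89.2] [ 677.1 -121.1    6.6    4.4   -1.6]
```

View pics/end_t2.png

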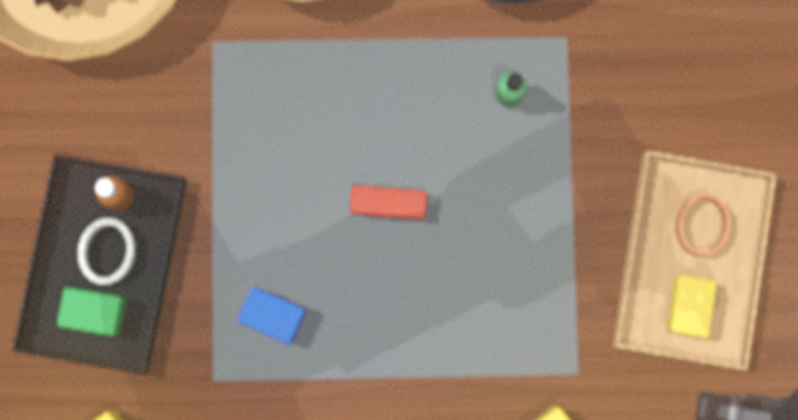

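View pics/end_w.png

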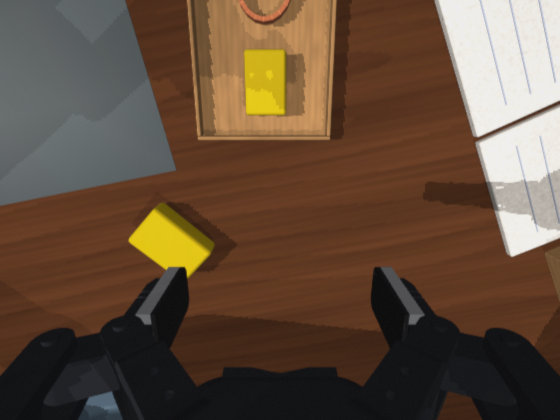

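Both kits are flat and separate in their trays, and the bystanders haven't moved: the green bottle is still at crop position (511,87), the same spot as at the start.

```bash
python3 -c "
from bench import *
print(hand_in())"
```

```text
the job is handed in; nothing more can be done
None
```

I placed all five items in their trays and handed the job in at about 33 s; the final images show everything flat or upright and the bystanders unmoved, the verdict wasn't returned, and I viewed 15 pictures, one over the limit of 14.

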